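# Fit the return spring on the hand press

### The arm

A 7-joint arm with a two-finger parallel gripper is mounted at the origin on a cart in front of the work surface, level with it; the furniture and walls round the work are solid. World frame = base frame: x ahead of the robot, y to its left, z up, the work surface at z = 0. Lengths are in m, angles in rad, forces in N, time in s.
With the tool pointing down it reaches from about 0.4 to 0.9 m from the base axis. Payload 5.6 kg.
Tool frame: the origin (TCP) lies midway between the tips of the shut fingers; the grasp point (between the pads) lies 19 mm behind it (grasp_offset is the distance from the TCP to the grasp point, in m); z points along the fingers, y is the line along which they close (so a half turn about z gives the same grasp; the last joint's range is limited). The gripper opens to 92 mm and grips with 3 to 60 N. Pads are 20 mm wide; open, the fingers measure 128 mm over their backs; the gripper's body (75 mm by 189 mm) begins 69 mm behind the grasp point.
Start: joints at [1.12, 0.468, -0.012, 1.603, 0.006, 1.071, -0.056], TCP at [0.258, -0.597, 0.19] pointing down, gripper open.
Joint ranges: [-2.53, 2.53], [-0.31, 2.02], [-1.57, 1.55], [0.28, 2.44], [-1.29, 4.43], [0.15, 1.84], [-2.92, 2.92]. Speed limits (rad/s): [2.57, 2.57, 3.14, 3.14, 3.14, 3.14, 3.14].

### API

Orientations are given as [roll, pitch, yaw] about the fixed x, y, z axes, in that order (R = Rz(yaw) Ry(pitch) Rx(roll)).
In Python, from workcell import move_ptp, move_straight, set_joints, gripper_to, pause, inverse_kinematics, observe, read_camera, PlanningError, close_job, grasp_offset gives the robot as it stands. The module is installed in compiled form; this text tells all that it offers. Calls block until the motion is done:
- move_ptp(position, orientation): joint-space move of the TCP to a pose.
- move_straight(position, rotation=None, feed=0.15, contact_N=None): straight line of the TCP; rotation=None keeps the orientation; feed is the mean speed in m/s. With contact_N (N) it stops when the force on the tool has changed by that much, and returns True; else False.
- set_joints(angles): joint-space move.
- gripper_to(opening): finger opening in m; the grip force is fixed at half the most; returns when the fingers have stopped.
- pause(seconds).
- inverse_kinematics(position, orientation): joint angles nearest the present ones, or None.
- observe(): the state.
- read_camera(name): name is "scene" or "side" or "wrist"; returns a dict with "pixels" (420x560x3 uint8, red, green, blue), "z_map" (420x560 float32, m along the optical axis (not along the pixel's ray), 0 where there is no reading), "intrinsics" (3x3 intrinsics, pixels), "world_from_camera" (4x4, takes a point from camera to world coordinates). Camera axes: x right, y down, z forward; pixel columns grow to the right and rows downward; lengths in m; the calibration is good to about 2 mm. The wrist camera is an equidistant fisheye: a pixel r from the principal point sees the ray r / f radians off the axis. A picture is of the moment at which its call begins.
A pose or a line that the arm cannot do raises PlanningError and nothing moves.
- close_job(): hands the job in; it is judged then, once.
The state is a dict: "clock": time; "joints": joint angles; "qvel": joint speeds; "tau": joint torques, N m; "eef_pos": TCP position; "tool_rot": TCP orientation; "contact_force": force on the tool from outside, world axes, zero at the start; "moment": the same for the moment, N m; "width": finger opening in m; "finger_force": force on a finger pad.
Only numpy, scipy, OpenCV 4.12 (cv2) and the standard library are available. Lean on these libraries where they do the work, as an engineer would, in place of code of your own. Each camera call takes 0.05 s, during which the arm holds its last target. There are 200 camera calls.

### The job

Fit the loose return spring onto the rod of the small hand press: thread it over the rod foot first, turning it a little whenever a slotted end catches on one of the rod's two cross pins, until the foot sits on the press's flange. Then push the hexagonal cap down past the upper cross pin, twist it so that this pin traps it, and let go, leaving the spring held compressed. Feel your way gently without forcing it, and leave the tools lying round about where they are.

Things in the scene. Friction and masses are not known exactly. Their poses are not given: they have to be found in the camera images.
- press: The hand press, fixed to the table: wooden block 90 x 70 mm, 24 mm high, with a round steel flange (42 mm across, top 28 mm above the table) and an upright steel rod, 12 mm thick, in its middle. Origin: on the rod's axis at table height; x along the block's long side, z up. Rod and pins do not turn; the pins bend if the spring bears on them with over 35 N (all contacts summed).
- rod_tip (a point): Tip of the rod, on its axis, 114 mm above the table. The last 8 mm of the rod taper to 4 mm thick. Axes as the press's.
- pin_centre (a point): Centre of the rod's upper cross pin, on the rod's axis 100 mm above the table: a square steel pin 4 x 4 mm and 23 mm long, sticking out 5.5 mm on both sides of the rod. Seen from above, the pin lies somewhere within 0.6 rad either way of the block's long side (the press's x axis, which is also this point's); the exact direction is not given and must be felt or seen.
- low_pin_centre (a point): Centre of the lower cross pin, 64 mm above the table, of the same size as the upper one. Its direction, too, is within 0.6 rad of the block's long side, independent of the upper pin's and not given. Only the foot has to pass it; coils and cap are wide enough inside.
- foot (a point): Underside centre of the steel return spring (loose, standing upright, 80 mm tall; round foot 34 mm across, bare coils, hexagonal cap on top); z runs up to the cap. The foot's 4 mm thick bottom plate has a 15 mm bore with a slot 7 mm wide and 27 mm long across it along this point's x axis; a pin passes when within about 0.12 rad of it.
- cap (a point): Centre, half-way up, of the spring's hexagonal cap, the place to grip: 26 mm tall, top face 13 mm above this point, 34 mm across flats, which face along this point's y axis and every 60 degrees from it. Same axes as the foot; the spring turns as one piece. 67 mm above the foot's underside at free length; compressing takes 1.2 N to begin, 6 N more per 10 mm, and stops at 20 mm.
- cap_top (a point): Centre of the cap's top face. The 4 mm plate under it has the foot's bore and slot, turned 40 degrees clockwise from the foot's, seen from above: from where the foot passed the upper pin, the spring must be 40 degrees further anticlockwise for the cap to pass it. Free on the flange, this plate is 2 mm above the upper pin. Trapped once under it (98 mm above the table) and turned 0.5 rad or more off.
- needle: Bystander: needle tool, wooden handle, 177 mm long, lying on the table; origin under its middle.
- rib: Bystander: flat wooden rib, 62 x 96 x 8 mm, lying on the table; origin under its middle.
- round_loop: Bystander: round loop tool, wooden handle, 168 mm long, lying on the table; origin under its middle.
- pear_loop: Bystander: pear-shaped loop tool, dark handle, 168 mm long, lying on the table; origin under its middle.
- small_cutter: Bystander: small ring cutter, 49 mm across, 28 mm tall, standing on the table; origin under its middle.
Things that resemble listed ones, but are neither listed nor needed, are in the scene too. Of the things shaped like the press, the wooden one is meant.

How it is judged:
By the outcome, as a careful person would: the job done as asked, in the order asked, and still so for the second after the job is handed in, with the robot touching nothing.
It also fails if it takes over 72 s, if anything falls off the work surface, if the arm or the gripper's body presses on something with over 40 N, if the wrist force passes 120 N, or if a joint passes its speed limit or range.

## Working session

There is one attempt and no reset: what is moved stays moved. The work goes in short steps, each a Python script; the robot and the scene stay as the last script left them, time stands still between calls to the robot, and variables do not carry over. Pictures are saved under pics/ and viewed, at most 10 in all, crops included, and the job is handed in when it is done.

```bash
mkdir -p pics; ls
cat > h.py <<'E'
import numpy as np, cv2
from workcell import *
def snap(n,f=None):
    c=read_camera(n)
    if f: cv2.imwrite('pics/'+f,c['pixels'][:,:,::-1]); np.savez('pics/'+f+'.npz',**c)
    return c
def pts(c):
    K=c['intrinsics'];z=c['z_map'];v,u=np.indices(z.shape)
    P=np.stack([(u-K[0,2])/K[0,0]*z,(v-K[1,2])/K[1,1]*z,z],-1)
    T=c['world_from_camera'];return P@T[:3,:3].T+T[:3,3]
E
python3 - <<'E'
from h import *
o=observe();print(o,grasp_offset)
for n in('scene','side'):
    c=snap(n,n+'0.png');print(c['intrinsics'],c['world_from_camera'])
a=[cv2.imread(f'pics/{n}0.png') for n in('scene','side')]
E
```

```text
pics
{'clock': 0.0, 'joints': array([ 1.11999941,  0.46836332, -0.0116203 ,  1.60361046,  0.00603895,
        1.0714024 , -0.05632408]), 'qvel': array([-0.00022475,  0.00020858,  0.0016739 ,  0.00068411, -0.00020338,
        0.00094113,  0.00045872]), 'tau': array([-1.07194654e-03, -5.20566809e+01, -1.28847061e-02, -2.43751413e+01,
       -5.65920607e-02,  1.74338749e-02,  1.35055870e-04]), 'eef_pos': array([ 0.25746718, -0.59615642,  0.18905485]), 'tool_rot': array([-3.13984948e+00,  1.49111983e-04,  4.07743222e-01]), 'contact_force': array([0.57002167, 0.19436614, 0.78376718]), 'moment': array([ 0.03585805,  0.02631153, -0.01899754]), 'finger_force': 0.0, 'width': 0.09209631461148622} 0.0187
[[425.65556947   0.         280.03987818]
 [  0.         425.65556947 208.74715188]
 [  0.           0.           1.        ]] [[-0.88684133 -0.29408589  0.35640698  0.19291096]
 [-0.4618529   0.54029559 -0.70340072  0.44840809]
 [ 0.0142951  -0.78841243 -0.61498088  0.61597871]
 [ 0.          0.          0.          1.        ]]
[[446.27408102   0.         279.75057338]
 [  0.         446.27408102 211.56765656]
 [  0.           0.           1.        ]] [[-0.95227684 -0.1798746   0.24660486  0.26966725]
 [-0.30469428  0.60827779 -0.73291168  0.46114138]
 [-0.01817206 -0.7730739  -0.63405561  0.62766047]
 [ 0.          0.          0.          1.        ]]
```

View pics/scene0.png

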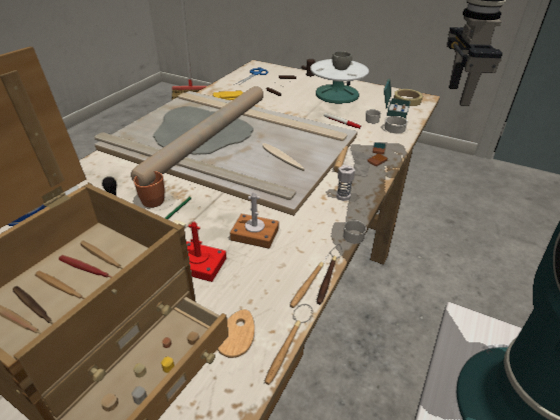

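View pics/side0.png

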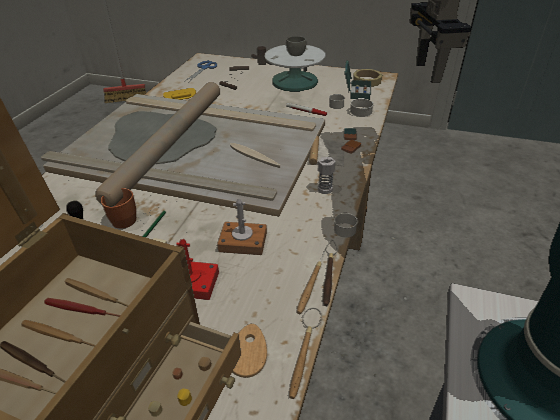

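The wooden press is at scene px (255,225), with its rod up to (254,195). The red decoy is at (205,255). The spring stands at (346,182) in scene and (326,175) in side. Next I'll turn these into positions using depth.

Run:
```python
from h import *
B={'scene':((325,155,365,205),(228,188,282,248)),'side':((308,148,345,198),(214,192,272,256))}
big=[]
for n in B:
    c=dict(np.load(f'pics/{n}0.png.npz'));P=pts(c);
    for nm,(a,b,x,y) in zip(('spring','press'),B[n]):
        Q=P[b:y,a:x].reshape(-1,3)
        print(n,nm,'table z',np.round(np.median(Q[np.abs(Q[:,2])<.01,2]),4))
        S=Q[(Q[:,2]>.012)&(Q[:,2]<.14)]
        if nm=='spring':
            for lo,hi in((.012,.05),(.055,.078),(.078,.09)):
                s=S[(S[:,2]>lo)&(S[:,2]<hi)]
                if len(s): print(lo,hi,len(s),s.mean(0).round(4),s.min(0).round(4),s.max(0).round(4))
        else:
            t=S[(abs(S[:,2]-.024)<.0022)][:,:2].astype(np.float32)
            r=cv2.minAreaRect(t);print('block',len(t),r, cv2.boxPoints(r))
            for lo,hi in((.026,.031),(.04,.06),(.07,.09),(.104,.12)):
                s=S[(S[:,2]>lo)&(S[:,2]<hi)]
                if len(s): print(lo,hi,len(s),s.mean(0).round(4),s.min(0).round(4),s.max(0).round(4))
    im=c['pixels'][:,:,::-1]
    for a,b,x,y in B[n]: big.append(cv2.resize(im[b:y,a:x],(390,295) if 0 else (int((x-a)*295/(y-b)),295),interpolation=cv2.INTER_CUBIC))
r1=np.hstack(big[:2]);r2=np.hstack(big[2:]);w=max(r1.shape[1],r2.shape[1])
pad=lambda r:cv2.copyMakeBorder(r,0,0,0,w-r.shape[1],0)
cv2.imwrite('pics/crop1.png',np.vstack([pad(r1),pad(r2)]))
```

```text
scene spring table z 0.0009
0.012 0.05 373 [ 0.4851 -0.4476  0.0233] [ 0.4196 -0.537   0.0121] [ 0.5391 -0.3538  0.0495]
0.055 0.078 159 [ 0.4334 -0.3648  0.0678] [ 0.4177 -0.3892  0.0554] [ 0.4555 -0.3523  0.078 ]
0.078 0.09 89 [ 0.4367 -0.3722  0.0801] [ 0.4179 -0.3928  0.0781] [ 0.454  -0.3538  0.0826]
scene press table z 0.0004
block 847 ((0.5797637104988098, -0.1918432116508484), (0.11946389824151993, 0.19164039194583893), 29.106794357299805) [[ 0.4809644  -0.13717966]
 [ 0.57418567 -0.30461866]
 [ 0.678563   -0.24650677]
 [ 0.58534175 -0.07906777]]
0.026 0.031 266 [ 0.5627 -0.1857  0.0283] [ 0.5122 -0.291   0.026 ] [ 0.6244 -0.1116  0.031 ]
0.04 0.06 40 [ 0.554  -0.1462  0.0495] [ 0.5498 -0.1515  0.0404] [ 0.56   -0.1431  0.0597]
0.07 0.09 44 [ 0.5535 -0.1463  0.0798] [ 0.5497 -0.153   0.0706] [ 0.5587 -0.1417  0.0896]
0.104 0.12 24 [ 0.5549 -0.1472  0.1092] [ 0.5503 -0.1518  0.1046] [ 0.5611 -0.1436  0.1155]
side spring table z 0.0002
0.012 0.05 242 [ 0.466  -0.4266  0.0242] [ 0.4222 -0.5223  0.012 ] [ 0.5146 -0.3541  0.0497]
0.055 0.078 167 [ 0.4354 -0.3642  0.0678] [ 0.4194 -0.3907  0.0552] [ 0.4548 -0.3535  0.0778]
0.078 0.09 94 [ 0.4385 -0.3729  0.0795] [ 0.4207 -0.3916  0.0782] [ 0.4564 -0.3559  0.082 ]
side press table z -0.0002
block 928 ((0.5861111283302307, -0.19430607557296753), (0.13343508541584015, 0.1707741767168045), 10.920836448669434) [[ 0.50442505 -0.12310516]
 [ 0.5367787  -0.29078662]
 [ 0.6677972  -0.26550698]
 [ 0.63544357 -0.09782553]]
0.026 0.031 320 [ 0.5618 -0.1993  0.0283] [ 0.5188 -0.2899  0.026 ] [ 0.6275 -0.1132  0.0309]
0.04 0.06 43 [ 0.5559 -0.1454  0.0496] [ 0.5517 -0.1532  0.0402] [ 0.5623 -0.1423  0.0593]
0.07 0.09 52 [ 0.5559 -0.1457  0.0792] [ 0.5508 -0.1514  0.0701] [ 0.563  -0.1421  0.0899]
0.104 0.12 26 [ 0.5559 -0.147   0.1083] [ 0.5516 -0.1509  0.1041] [ 0.5622 -0.1421  0.1129]
```

View pics/crop1.png

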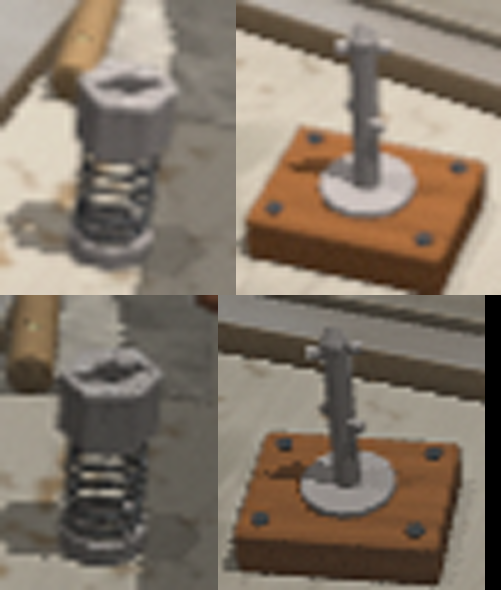

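Run:
```python
from h import *
pi=np.pi
def look(p,f):
    yaw=np.arctan2(p[1],p[0])+pi/2
    move_ptp(p,[pi,0,yaw]); c=snap('wrist',f); print(c['intrinsics'][0,0],c['intrinsics'][:2,2],c['world_from_camera'].round(4),observe()['eef_pos'],observe()['joints'].round(2),observe()['clock'])
    return c
a=look([.555,-.149,.20],'w_press.png')
b=look([.437,-.3725,.17],'w_spring.png')
cv2.imwrite('pics/w2.png',np.hstack([a['pixels'][:,80:480],b['pixels'][:,80:480]])[:,:,::-1])
```

```text
325.19226210127806 [281.24178133 213.79036342] [[ 9.652e-01 -2.520e-01 -6.950e-02  5.752e-01]
 [-2.614e-01 -9.303e-01 -2.573e-01 -7.790e-02]
 [ 2.000e-04  2.666e-01 -9.638e-01  3.954e-01]
 [ 0.000e+00  0.000e+00  0.000e+00  1.000e+00]] [ 0.55465041 -0.15074111  0.19983178] [ 0.55  0.37 -0.44  1.76  0.18  1.05 -0.21] 2.0917
325.19226210127806 [281.24178133 213.79036342] [[ 7.635e-01 -6.228e-01 -1.706e-01  4.877e-01]
 [-6.458e-01 -7.363e-01 -2.022e-01 -3.133e-01]
 [ 3.000e-04  2.646e-01 -9.644e-01  3.660e-01]
 [ 0.000e+00  0.000e+00  0.000e+00  1.000e+00]] [ 0.43882075 -0.37047351  0.17032228] [ 0.86  0.38 -0.27  1.8   0.12  0.98 -0.16] 3.1417
```

View pics/w2.png

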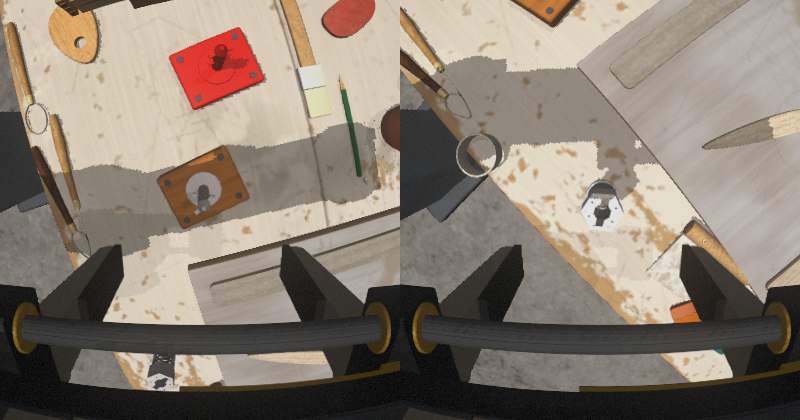

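Wrist views: the press rod is at full-image px (285,197), and the spring cap's hexagon with its slot is at (283,207). I'll zoom both and measure.

```bash
cat >> h.py <<'E'
def ray(c,u,v):
    K=c['intrinsics'];d=np.array([u-K[0,2],v-K[1,2]]);r=np.hypot(*d);t=r/K[0,0]
    e=np.array([*(d/r*np.sin(t)),np.cos(t)]) if r>0 else np.array([0,0,1.])
    T=c['world_from_camera'];return T[:3,3],T[:3,:3]@e
def onz(c,u,v,z):
    o,d=ray(c,u,v);return o+d*(z-o[2])/d[2]
E
python3 - <<'E'
from h import *
a=dict(np.load('pics/w_press.png.npz'));b=dict(np.load('pics/w_spring.png.npz'))
def rect(c,z,u0,v0,half,res=0.25e-3):  # orthorectify on plane z (for viewing): world->pixel
    T=np.linalg.inv(c['world_from_camera']);K=c['intrinsics']
    n=400;x=u0+(np.arange(n)-n/2)*half*2/n;y=v0-(np.arange(n)-n/2)*half*2/n
    X,Y=np.meshgrid(x,y);p=np.stack([X,Y,X*0+z],-1)@T[:3,:3].T+T[:3,3]
    h=np.hypot(p[...,0],p[...,1]);s=K[0,0]*np.arctan2(h,p[...,2])/h
    return cv2.remap(c['pixels'],(p[...,0]*s+K[0,2]).astype('f4'),(p[...,1]*s+K[1,2]).astype('f4'),cv2.INTER_CUBIC)
L=rect(a,.100,.555,-.149,.025);R=rect(b,.080,.437,-.3725,.025)
cv2.imwrite('pics/rect.png',np.hstack([L,R])[:,:,::-1])
# block: colour mask of wood
hsv=cv2.cvtColor(a['pixels'],cv2.COLOR_RGB2HSV)
m=cv2.inRange(hsv,(4,110,50),(18,255,220));m[:130]=0;m[240:]=0;m[:,:225]=0;m[:,340:]=0
k=max(cv2.findContours(m,cv2.RETR_EXTERNAL,cv2.CHAIN_APPROX_NONE)[0],key=cv2.contourArea)[:,0]
w=np.array([onz(a,*p,.024)[:2] for p in k.astype(float)]);r=cv2.minAreaRect(((w-[.555,-.149])*1000).astype('f4'));print('block mm',r)
m=cv2.inRange(hsv,(0,0,120),(180,60,255));z=a['z_map'];print(z[197,285],z[205,285])
# cap: bright top face
g=cv2.inRange(b['pixels'],(165,)*3,(255,)*3)
for f,x in(('rgb cap',b['pixels'][200:214:3,275:292:4].mean(-1)),):print(x.round())
E
```

```text
block mm ((3.368988037109375, 1.5929222106933594), (88.6716537475586, 70.49774932861328), 11.115358352661133)
0.30532914 0.29026866
[[227. 228. 123. 128. 226.]
 [227. 224. 110. 130. 227.]
 [209. 108. 102.  78. 226.]
 [ 74.  97. 128.  74. 227.]
 [ 83.  68.  72.  69. 223.]]
```

View pics/rect.png

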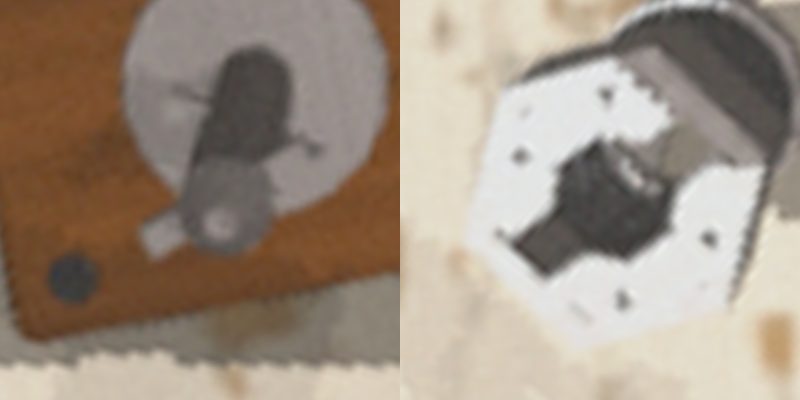

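The rectified views cover 50 mm over 400 px. In the left one, the upper pin's left arm ends at about (149,246), so it points about +31° in world. The thin line (175,90)-(325,155) is probably the lower pin, at about -23°. In the right one, the cap centre is at about (606,200), its slot runs at about 33°, and the hexagon vertices sit at about 15° mod 60. One closer look at the pins from straight above should settle their angles.

Run:
```python
from h import *
pi=np.pi
move_ptp([.538,-.2215,.10],[pi,0,1.309]);pause(.4);c=snap('wrist','w_close.png');T=c['world_from_camera'];print(T[:3,3],observe()['eef_pos'])
K=c['intrinsics'];Ti=np.linalg.inv(T)
def px(p):
    q=Ti[:3,:3]@p+Ti[:3,3];h=np.hypot(q[0],q[1]);s=K[0,0]*np.arctan2(h,q[2])/h;return q[:2]*s+K[:2,2]
for z in(.028,.064,.1,.114):print(z,px(np.array([.5585,-.1482,z])).round(1))
u,v=px(np.array([.5585,-.1482,.1])).astype(int)
im=c['pixels'][max(v-40,0):v+40,u-40:u+40][:,:,::-1]
im=cv2.convertScaleAbs(im,alpha=1.4)
print(u,v);cv2.imwrite('pics/close.png',cv2.resize(im,None,fx=7,fy=7,interpolation=cv2.INTER_CUBIC))
```

```text
[ 0.5581056  -0.14945779  0.2959275 ] [ 0.5378405  -0.22212802  0.10022379]
0.028 [281.  124.5]
0.064 [281.  124.3]
0.1 [281.1 124. ]
0.114 [281.1 123.8]
281 123
```

View pics/close.png

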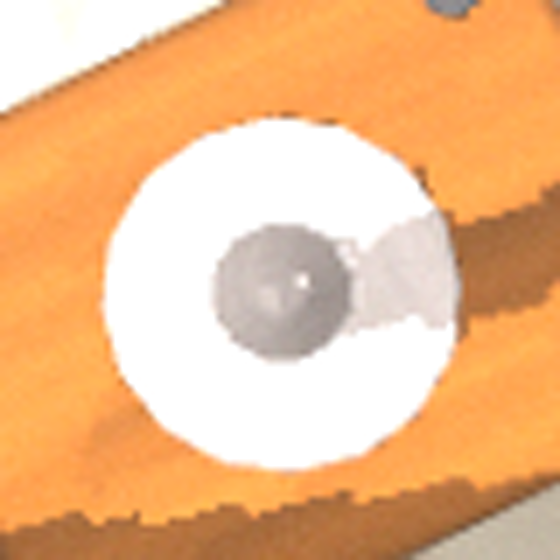

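The alpha gain saturated the picture, but the rod is centred at the predicted pixel, about (281,124). Depth should separate the pins by height.

Run:
```python
from h import *
for f in('w_close','w_press'):
    c=dict(np.load(f'pics/{f}.png.npz'));K=c['intrinsics'];T=c['world_from_camera'];z=c['z_map'];v,u=np.indices(z.shape)
    dx,dy=u-K[0,2],v-K[1,2];r=np.hypot(dx,dy)+1e-9;t=np.tan(np.minimum(r/K[0,0],1.4))
    P=np.stack([dx/r*t*z,dy/r*t*z,z],-1)@T[:3,:3].T+T[:3,3]
    c0=np.array([.5585,-.1485])
    Q=P.reshape(-1,3);d=Q[:,:2]-c0;rr=np.hypot(*d.T);N=rr<.02
    fl=N&(abs(Q[:,2]-.028)<.003)
    tip=N&(Q[:,2]>.106)&(Q[:,2]<.12);print(f,'tip',tip.sum(),Q[tip].mean(0).round(4),Q[tip,2].max(),'flange',np.median(Q[fl,2]))
    F=np.hypot(*d.T)<.03;F&=abs(Q[:,2]-.028)<.002
    for lo,hi in((.095,.106),(.056,.07)):
        m=N&(Q[:,2]>lo)&(Q[:,2]<hi)&(rr>.0068)
        q=d[m]*1000;a=np.degrees(np.arctan2(q[:,1],q[:,0]))
        print(lo,m.sum(),np.c_[q,Q[m,2]*1000,a][np.argsort(a)].round(1)[::max(1,m.sum()//24)].tolist())
c=dict(np.load('pics/w_close.png.npz'))['pixels'][98:150,252:312].astype(float)
g=np.clip((c-120)/(255-120),0,1)*255
cv2.imwrite('pics/close2.png',cv2.resize(g.astype('u1')[:,:,::-1],None,fx=10,fy=10,interpolation=cv2.INTER_CUBIC))
```

```text
w_close tip 331 [ 0.5584 -0.1483  0.11  ] 0.11646349596703115 flange 0.028920743698339912
0.095 110 [[-7.2, -1.5, 101.8, -168.4], [-7.4, -2.1, 102.9, -164.4], [-6.8, -2.2, 101.6, -162.0], [-7.5, -2.6, 103.0, -160.7], [-8.9, -3.5, 103.3, -158.9], [-7.7, -3.2, 102.0, -157.4], [-10.6, -4.9, 101.7, -155.3], [-8.6, -4.2, 102.8, -153.9], [-7.3, -3.9, 102.8, -151.6], [-10.2, -5.6, 102.7, -151.1], [-7.5, -4.5, 101.7, -148.8], [-9.0, -5.9, 103.3, -146.8], [-6.1, -4.2, 103.5, -145.3], [-7.0, -5.2, 103.4, -143.2], [-7.9, -6.2, 103.7, -141.7], [-5.7, -5.0, 103.4, -139.0], [10.0, 3.8, 102.9, 20.6], [9.5, 3.9, 101.3, 22.6], [8.9, 4.1, 101.6, 24.6], [8.3, 4.2, 103.2, 26.9], [7.0, 3.9, 102.5, 29.3], [9.3, 5.8, 102.4, 31.8], [6.4, 4.0, 104.3, 32.3], [6.6, 4.6, 102.9, 35.2], [7.4, 5.6, 103.3, 37.1], [8.4, 6.7, 101.8, 38.6], [8.4, 7.2, 103.8, 40.4], [5.5, 5.0, 102.4, 42.2]]
0.056 70 [[6.0, -4.0, 67.6, -33.7], [9.2, -5.6, 66.5, -31.2], [8.0, -4.5, 67.5, -29.5], [9.4, -4.9, 66.5, -27.5], [7.6, -3.7, 66.8, -26.0], [8.9, -4.0, 67.3, -24.4], [6.4, -2.6, 68.1, -22.6], [7.7, -3.0, 67.9, -21.3], [9.1, -3.4, 66
[... 1582 characters left out ...]
0.0, -5.1, 67.4, -27.3], [10.2, -4.4, 66.1, -23.3], [10.8, -2.0, 67.5, -10.6], [11.0, -1.8, 64.1, -9.1], [10.0, -1.0, 66.2, -5.8], [5.1, 4.6, 65.9, 42.2], [2.4, 6.5, 66.0, 69.9], [-5.6, 4.9, 64.0, 138.7], [-6.5, 5.5, 65.4, 139.9], [-5.6, 4.6, 67.3, 141.0], [-7.5, 5.7, 65.2, 142.9], [-8.4, 6.2, 66.6, 143.4], [-6.6, 4.8, 67.1, 144.2], [-9.4, 6.5, 66.6, 145.2], [-7.7, 4.8, 66.1, 147.9], [-8.6, 5.3, 66.9, 148.6], [-5.9, 3.6, 67.5, 148.8], [-9.7, 5.5, 66.6, 150.5], [-6.9, 3.7, 66.7, 152.1], [-8.0, 3.9, 66.6, 153.7], [-9.0, 4.2, 66.5, 155.1], [-10.0, 4.3, 65.9, 156.6], [-7.2, 2.6, 66.6, 160.0], [-9.2, 3.2, 66.9, 160.6], [-8.3, 2.8, 66.3, 161.0], [-10.2, 3.4, 66.6, 161.4], [-7.5, 1.7, 67.0, 167.3]]
```

View pics/close2.png

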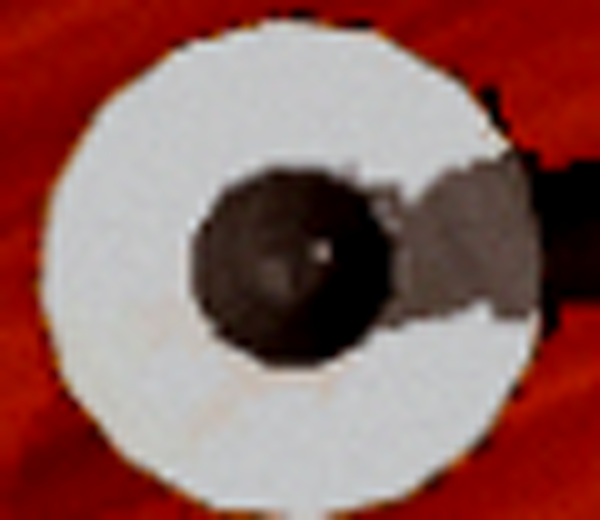

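```bash
cat >> h.py <<'E'
def wpts(c):
    K=c['intrinsics'];T=c['world_from_camera'];z=c['z_map'];v,u=np.indices(z.shape)
    dx,dy=u-K[0,2],v-K[1,2];r=np.hypot(dx,dy)+1e-9;t=np.tan(np.minimum(r/K[0,0],1.4))
    return np.stack([dx/r*t*z,dy/r*t*z,z],-1)@T[:3,:3].T+T[:3,3]
E
python3 - <<'E'
from h import *
pi=np.pi
c=dict(np.load('pics/w_close.png.npz'));Q=wpts(c).reshape(-1,3)
tip=(np.hypot(*(Q[:,:2]-[.5585,-.1485]).T)<.012)&(Q[:,2]>.107);r=cv2.minEnclosingCircle((Q[tip,:2]*1000).astype('f4'));print('tip',r)
ax=np.array([.5584,-.1483])
for lo,hi in((.098,.106),(.06,.07)):
    d=Q[:,:2]-ax;rr=np.hypot(*d.T);m=(rr<.013)&(rr>.0075)&(Q[:,2]>lo)&(Q[:,2]<hi);q=d[m]
    a=np.arctan2(q[:,1],q[:,0]);print('pin',lo,np.degrees(np.angle(np.exp(2j*a).mean())/2),[ (q[s].mean(0)*1000).round(2) for s in(q[:,0]>0,q[:,0]<0)])
# spring
s=np.array([.4378,-.3725]);off=np.array([.0205,.073])
move_ptp([*(s-off),.12],[pi,0,1.309]);pause(.4);c=snap('wrist','w_s2.png');print('cam',c['world_from_camera'][:3,3],observe()['eef_pos'],observe()['clock'])
P=wpts(c);d=np.hypot(P[...,0]-s[0],P[...,1]-s[1])
m=((P[...,2]>.076)&(P[...,2]<.085)&(d<.023)).astype('u1')*255
k=max(cv2.findContours(m,cv2.RETR_EXTERNAL,cv2.CHAIN_APPROX_NONE)[0],key=cv2.contourArea)[:,0]
w=np.array([onz(c,*p,.080)[:2] for p in k.astype(float)])
hull=cv2.convexHull((w*1000).astype('f4'));M=cv2.moments(hull);C=np.array([M['m10'],M['m01']])/M['m00'];print('cap centre',C,'area',M['m00'],'expect',.866*34**2)
d=w*1000-C
# flat distance profile: find angle minimising max support over 6 normals
th=np.radians(np.arange(0,60,.5));sup=[np.mean([(d@[np.cos(t+k*pi/3),np.sin(t+k*pi/3)]).max() for k in range(6)]) for t in th]
i=np.argmin(sup);print('flat normal deg mod 60',np.degrees(th[i]),'apothem',sup[i])
# slot: deep points inside
Q=P.reshape(-1,3);e=Q[:,:2]*1000-C;rr=np.hypot(*e.T);
g=c['z_map'];ins=(rr>8.5)&(rr<16)
v,u=np.indices(g.shape);
# rays projected onto z=.08 plane for dark/deep pixels
idx=np.argwhere(cv2.drawContours(np.zeros_like(m),[k[:,None]],-1,255,-1)>0)
pp=np.array([onz(c,x,y,.080)[:2]*1000-C for y,x in idx.astype(float)]);zz=P[idx[:,0],idx[:,1],2];R=np.hypot(*pp.T)
q=pp[(zz<.073)&(R>8.5)&(R<13.5)];a=np.arctan2(q[:,1],q[:,0]);print('cap slot deg',len(q),np.degrees(np.angle(np.exp(2j*a).mean())/2),q.mean(0))
q=pp[(zz<.073)&(R<14)];print('bore mean',q.mean(0))
E
```

```text
tip ((558.5913696289062, -148.29368591308594), 6.026391506195068)
pin 0.098 29.299057837821213 [array([8.13, 4.7 ]), array([-8.45, -4.64])]
pin 0.06 -21.589451086256066 [array([ 8.69, -3.48]), array([-8.8 ,  3.48])]
cam [ 0.43798589 -0.37207321  0.31563511] [ 0.41763386 -0.44514035  0.11999894] 5.8417
cap centre [ 438.70015869 -371.99616434] area 1008.2662656684406 expect 1001.096
flat normal deg mod 60 45.5 apothem 17.231089090840847
cap slot deg 138 36.04068313034575 [-0.28977871 -0.31006917]
bore mean [-0.16359495 -0.20726901]
```

Run:
```python
from h import *
pi=np.pi;S=[.4386,-.3721]
a,b=np.radians([15.5,75.5])
move_ptp([*S,.12],[pi,0,a]);move_straight([*S,.048],feed=.12);pause(.2);o=observe();print(o['eef_pos'],o['contact_force'])
gripper_to(.03);o=observe();print(o['width'],o['finger_force'],o['eef_pos'])
gripper_to(.065);move_straight([*S,.048],[pi,0,b],feed=.1);pause(.2);print(observe()['tool_rot'],observe()['eef_pos'],observe()['contact_force'])
gripper_to(.03);pause(.2);o=observe();print(o['width'],o['finger_force'],o['eef_pos'],o['contact_force'],o['clock'])
move_straight([*S,.25],feed=.15);pause(.3);o=observe();print(o['width'],o['eef_pos'],o['contact_force'],o['moment'],o['joints'].round(2),o['clock'])
snap('scene','sc1.png')
```

```text
[ 0.4391439  -0.372546    0.04890308] [ 0.65082051  0.11722007 -0.28936741]
0.03337538766973078 29.998174837091938 [ 0.43859196 -0.3721191   0.04799045]
[3.14153601e+00 1.75581054e-04 1.31760550e+00] [ 0.43870013 -0.3720611   0.0480409 ] [ 0.54500838  0.1296544  -0.18246401]
0.033476548499415795 29.998549431329593 [ 0.43856052 -0.37208382  0.04797448] [-0.50763216  0.20581132  0.18461621] 11.4833
0.033349626430356036 [ 0.43851006 -0.37198099  0.2496056 ] [ 0.40562078  1.20049224 -1.49745554] [-0.06716074 -0.09063861 -0.01177284] [ 1.01  0.33 -0.45  1.7   0.16  1.15  0.26] 13.2833
```

```bash
cat >> h.py <<'E'
pi=np.pi;AX=np.array([.5585,-.1483])
def go(z,yaw,xy=AX,feed=.03,N=3.):
    h=move_straight([*xy,z],[pi,0,np.radians(yaw)],feed=feed,contact_N=N);rep(h);return h
def rep(h=''):
    o=observe();print(h,'t%.1f'%o['clock'],'p',(o['eef_pos']*1000).round(1),'yaw %.1f'%np.degrees(o['tool_rot'][2]),'F',o['contact_force'].round(2),'M',o['moment'].round(3),'w %.4f'%o['width'])
    return o
E
python3 - <<'E'
from h import *
move_ptp([*AX,.215],[pi,0,np.radians(29.3)]);pause(.3);rep()
c=snap('scene','sc2.png');d=snap('side','sd2.png')
a=[x['pixels'][120:260,a0:a0+100,::-1] for x,a0 in((c,205),(d,190))]
cv2.imwrite('pics/hold.png',cv2.resize(np.hstack(a),None,fx=4,fy=4,interpolation=cv2.INTER_CUBIC))
print(go(.170,29.3,feed=.06))
E
```

```text
t14.8 p [ 558.3 -149.2  215.1] yaw 29.2 F [ 0.16  0.64 -0.6 ] M [0.06  0.003 0.014] w 0.0335
False t15.8 p [ 558.8 -148.3  170.3] yaw 29.3 F [ 0.04 -0.83 -1.63] M [-0.037  0.013 -0.012] w 0.0334
False
```

View pics/hold.png

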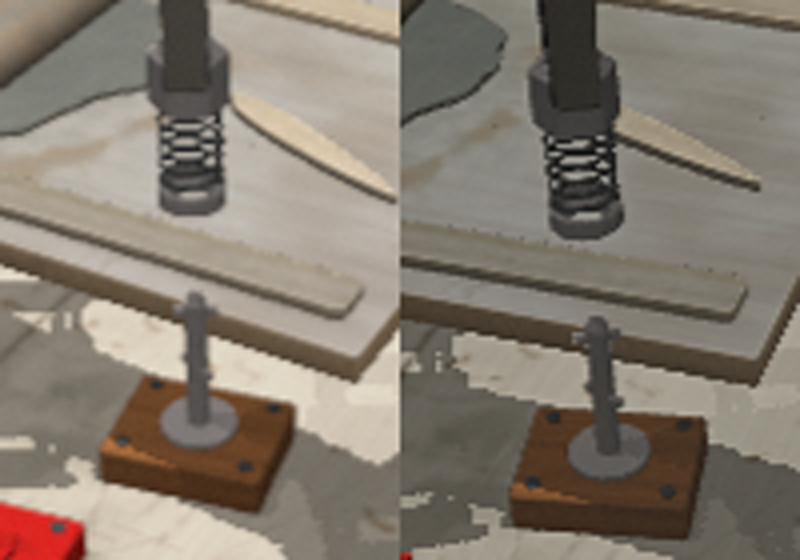

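The spring hangs upright in the gripper. Its foot (192,195) sits in line with the rod tip (195,298). I'll lower it until it makes contact.

Run:
```python
from h import *
h=go(.152,29.3)
if not h: h=go(.138,29.3,feed=.02)
pause(.2);rep()
```

```text
False t16.5 p [ 558.6 -148.2  152. ] yaw 29.3 F [-0.94 -0.61 -1.34] M [ 0.032 -0.034 -0.004] w 0.0335
False t17.4 p [ 558.6 -148.3  138. ] yaw 29.3 F [ 0.16 -0.33 -2.33] M [-0.003  0.016 -0.046] w 0.0331
 t17.6 p [ 558.6 -148.3  138.1] yaw 29.3 F [ 0.16  0.03 -1.61] M [-0.021 -0.004  0.06 ] w 0.0334
```

Run:
```python
from h import *
def steps():
    if go(.128,29.3): return
    if go(.128,4,feed=.01,N=4):return
    if go(.128,-21.6,feed=.01,N=4): return
    pause(.2);rep()
    if go(.116,-21.6): return
    go(.102,-21.6,feed=.02)
steps();pause(.2);rep()
```

```text
False t18.1 p [ 558.4 -148.2  127.7] yaw 29.3 F [-0.29  0.36 -2.2 ] M [ 0.    -0.03  -0.013] w 0.0336
False t18.7 p [ 558.6 -148.2  128.1] yaw 4.1 F [ 0.36 -0.45 -1.12] M [ 0.029 -0.021 -0.029] w 0.0337
False t19.3 p [ 558.5 -148.2  128. ] yaw -21.4 F [ 0.48 -0.84 -1.67] M [ 0.085 -0.001 -0.014] w 0.0339
 t19.5 p [ 558.5 -148.3  128. ] yaw -21.6 F [ 0.79  0.41 -1.72] M [ 0.102 -0.014 -0.015] w 0.0338
False t20.0 p [ 558.4 -148.2  115.8] yaw -21.6 F [ 0.06 -0.18 -0.96] M [0.091 0.041 0.018] w 0.0334
False t20.9 p [ 558.6 -148.3  102.1] yaw -21.6 F [ 0.31  0.18 -2.58] M [ 0.016 -0.025  0.017] w 0.0334
 t21.1 p [ 558.6 -148.3  102.1] yaw -21.6 F [-0.2   0.35 -1.95] M [ 0.094 -0.048  0.008] w 0.0332
```

Run:
```python
from h import *
def steps():
    if go(.096,-21.6): return
    if go(.096,24,feed=.01,N=4):return
    if go(.096,69.3,feed=.01,N=4): return
    pause(.2);rep()
    if go(.078,69.3): return
    pause(.2);rep()
    for z in (.076,.075,.074,.073,.0715,.070):
        if go(z,69.3,feed=.02,N=6): return
        pause(.15)
steps();pause(.2);rep()
```

```text
False t21.4 p [ 558.2 -148.2   95.6] yaw -21.6 F [-0.39 -0.13 -2.43] M [ 0.043  0.027 -0.003] w 0.0334
False t22.4 p [ 558.5 -148.5   96.1] yaw 23.9 F [-0.02  0.4  -1.25] M [-0.016 -0.051 -0.017] w 0.0335
False t23.3 p [ 558.5 -148.4   96. ] yaw 69.2 F [ 0.06 -0.02 -1.2 ] M [-0.029 -0.075 -0.031] w 0.0335
 t23.5 p [ 558.6 -148.2   96.1] yaw 69.3 F [ 0.47  0.27 -1.98] M [-0.024 -0.085  0.043] w 0.0336
False t24.2 p [ 558.6 -148.2   78. ] yaw 69.3 F [ 0.02  0.55 -2.39] M [ 0.019 -0.099 -0.022] w 0.0337
 t24.4 p [ 558.7 -148.3   78.2] yaw 69.3 F [ 0.23 -0.64 -1.53] M [-0.006 -0.032 -0.036] w 0.0334
False t24.7 p [ 558.8 -148.3   76.2] yaw 69.3 F [ 1.23 -0.12 -1.15] M [-0.091 -0.132  0.075] w 0.0336
False t25.1 p [ 558.7 -148.3   75.2] yaw 69.3 F [-0.08 -0.08  0.6 ] M [-0.055 -0.166  0.035] w 0.0333
False t25.5 p [ 558.7 -148.3   74.1] yaw 69.3 F [ 1.49 -1.24  1.78] M [-0.074 -0.231  0.056] w 0.0334
False t25.9 p [ 558.6 -148.3   73.1] yaw 69.3 F [ 1.48 -0.54  1.74] M [-0.054 -0.301  0.017] w 0.0332
False t26.3 p [ 558.6 -148.3   71.5] yaw 69.3 F [ 1.15 -1.13  3.07] M [-0.069 -0.293  0.013] w 0.0335
False t26.7 p [ 558.6 -148.3   70. ] yaw 69.3 F [1.01 0.02 3.18] M [-0.028 -0.306 -0.004] w 0.0334
 t27.1 p [ 558.6 -148.3   70.1] yaw 69.3 F [ 0.55 -0.49  3.79] M [-0.052 -0.36   0.043] w 0.0336
```

Force matches free spring compression, so the cap is passing the upper pin. I'll push on, twist, and ease up.

Run:
```python
from h import *
def steps():
    if go(.0665,69.3,feed=.02,N=6): return
    if go(.062,69.3,feed=.02,N=6): return
    pause(.2);rep()
    for y in (57,45,32,18):
        if go(.062,y,feed=.006,N=6): return
    pause(.2);rep()
    go(.0655,18,feed=.02,N=8);pause(.3);rep()
steps()
```

```text
False t27.4 p [ 558.6 -148.3   66.6] yaw 69.3 F [-0.13 -0.93  6.09] M [-0.016 -0.212 -0.005] w 0.0333
False t27.8 p [ 558.7 -148.3   62.4] yaw 69.3 F [-0.23 -0.47  8.54] M [-0.08  -0.029  0.022] w 0.0337
 t27.9 p [ 558.7 -148.2   62.5] yaw 69.3 F [-0.67  0.28  8.03] M [ 0.061  0.024 -0.053] w 0.0333
False t28.3 p [ 559.  -148.4   62.7] yaw 57.0 F [-0.23 -0.45  7.2 ] M [-0.045 -0.074 -0.028] w 0.0331
False t28.7 p [ 559.  -148.5   62.7] yaw 45.0 F [ 0.31 -0.31  8.71] M [-0.054 -0.113 -0.024] w 0.0335
False t29.1 p [ 559.1 -148.5   62.7] yaw 32.0 F [ 0.63 -0.12  8.47] M [-0.085 -0.023 -0.063] w 0.0335
False t29.4 p [ 559.1 -148.6   62.7] yaw 18.0 F [-0.02  0.    8.26] M [-0.163 -0.075  0.008] w 0.0336
 t29.6 p [ 559.  -148.6   62.7] yaw 18.0 F [ 0.98 -0.26  8.26] M [-0.082 -0.064 -0.001] w 0.0333
False t30.0 p [ 558.9 -148.6   65.8] yaw 18.0 F [ 0.38 -0.51  6.26] M [-0.113 -0.21   0.02 ] w 0.0336
 t30.3 p [ 558.9 -148.6   65.8] yaw 18.0 F [ 1.24 -0.22  6.42] M [-0.108 -0.228  0.018] w 0.0337
```

Run:
```python
from h import *
go(.0667,18,feed=.02,N=9);pause(.2);o=rep()
go(.0675,18,feed=.02,N=9);pause(.2);o=rep()
if o['contact_force'][2]<3:
    gripper_to(.06);pause(.3);gripper_to(.09);move_straight([*AX,.20],feed=.12)
    move_ptp([.538,-.2215,.17],[pi,0,1.309]);pause(.5);c=snap('wrist','w_fin.png');rep()
    snap('scene','sc3.png');s=snap('side','sd3.png')
    P=wpts(c);d=np.hypot(P[...,0]-AX[0],P[...,1]-AX[1])
    z=P[...,2];t=(d<.017)&(d>.0125);print('top z',np.median(z[t]))
    m=((abs(z-np.median(z[t]))<.006)&(d<.023)).astype('u1')*255
    k=max(cv2.findContours(m,cv2.RETR_EXTERNAL,cv2.CHAIN_APPROX_NONE)[0],key=cv2.contourArea)[:,0]
    w=np.array([onz(c,*p,.098)[:2] for p in k.astype(float)])*1000-AX*1000
    sup=[np.mean([(w@[np.cos(x+j*pi/3),np.sin(x+j*pi/3)]).max() for j in range(6)]) for x in np.radians(np.arange(0,60))];print('flat',np.argmin(sup),min(sup),'mean',w.mean(0))
    a=c['pixels'][:,:,::-1];T=np.linalg.inv(c['world_from_camera'])
    cv2.imwrite('pics/fin.png',np.hstack([cv2.resize(a[80:180,220:340],(480,400),interpolation=cv2.INTER_CUBIC),cv2.resize(s['pixels'][150:260,200:280,::-1],(291,400),interpolation=cv2.INTER_CUBIC)]))
```

```text
False t30.5 p [ 558.6 -148.6   66.3] yaw 18.0 F [ 3.2  -1.07 -0.39] M [-0.364 -0.861 -0.008] w 0.0335
 t30.7 p [ 558.5 -148.5   66.3] yaw 18.0 F [ 3.56 -1.06 -1.87] M [-0.479 -1.009  0.02 ] w 0.0335
False t31.0 p [ 557.9 -148.4   66.5] yaw 18.0 F [ 4.8  -1.62 -8.32] M [-0.552 -1.191 -0.037] w 0.0334
 t31.2 p [ 557.9 -148.4   66.5] yaw 18.0 F [ 5.68 -1.79 -8.52] M [-0.542 -1.222 -0.01 ] w 0.0337
 t35.4 p [ 538.  -221.4  170.1] yaw 75.0 F [ 0.69 -0.08  0.35] M [-0.037 -0.053 -0.013] w 0.0899
top z 0.0989237604283617
flat 48 17.200531514831525 mean [-0.46774495  0.60586186]
```

View pics/fin.png

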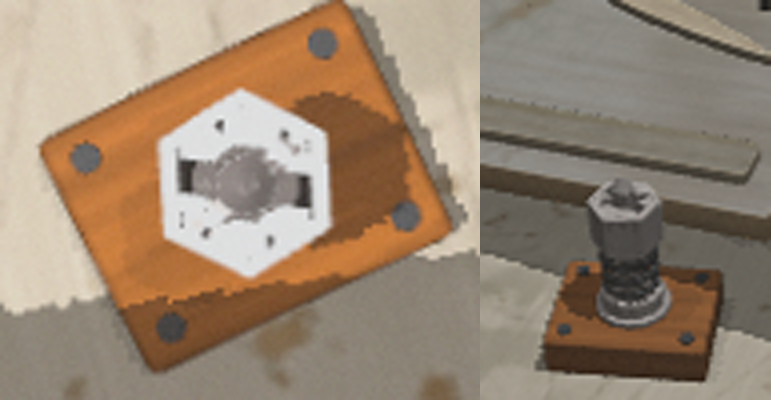

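The cap top sits at 98 mm under the pin, with the slot about 51° off it, the foot on the flange and the gripper clear.

```bash
python3 -c "
from workcell import *
print(close_job())"
```

```text
the job is handed in; nothing more can be done
None
```

The return spring is on the wooden press with its foot on the flange and its cap trapped compressed under the upper pin (slot about 51° off it); the robot has let go, and the job was handed in at about 35 s with no verdict returned.

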